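# Stand up the prop, unlatch the hitch and hold its tongue raised

### The job

First stand the toppled blue prop stand upright on the table and let go of it. Then pull the yellow latch handle of the tow hitch sideways against its spring, and with it pulled lift the red tongue up off the ball until the coupler's underside is higher than the top of the standing prop, so that a colleague could slip the prop beneath. Finish while still holding the tongue steadily raised in the gripper; keep the prop standing and leave the mug, the phone and the battery pack where they are.

Things in the scene. Friction and masses are not known exactly. Their poses are not given: they have to be found in the camera images.
- hitch_base: Tow hitch base, fixed (place and yaw vary): dark steel plate 310x120x10 mm, steel ball (40 mm, centre 60 mm up) at the end nearer the robot, grey pivot bracket (95 mm high) at the far end. Origin on the table under the ball; x along the plate from ball to pivot, y sideways (left seen from the robot), z up. The plate reaches from x = -55 to +255 mm.
- tongue: Red square tongue (36 mm) with a steel coupler cup (64 mm across) over the ball; with the latch 0.7 kg. It hangs on the far pivot alone, turns freely about the base's y, swings up by at most 0.7 rad and falls back when let go. Origin on the pivot axis; axes parallel to the base's while it lies on the ball; its coupler end (x = -220 mm) goes up.
- pivot (a point): Point on the tongue's pivot axis (which runs along the base's y), 220 mm from the ball along the base's x and 75 mm above the table.
- coupler_rim (a point): Centre of the underside of the coupler cup; 60 mm above the table while the tongue lies on the ball, rising with the tongue. The prop is 110 mm high.
- latch_grip (a point): Point in the upright yellow latch handle on top of the coupler, where to grip it, 126 mm above the table at the start. The handle is 36 mm along the tongue, 16 mm across it, 46 mm high; this point lies 17 mm below its top and 29 mm above the coupler's top; nothing stands beside the handle. The tongue can be lifted by it.
- latch (a joint): Travel of the latch in m, along the base's +y: 0 shut (hooked under the ball, the tongue cannot rise), 0.018 fully pulled. It frees the ball from 0.011 on; pull it to 0.015 or more. A spring draws it back: about 4 N at 0, 10.5 N at full travel. Once the tongue has risen 30 mm the latch may spring back.
- prop: Prop stand, 110 mm high, 0.35 kg: heavy steel foot 56x56x8 mm, blue tube 26x26 mm, black cap 30x30x12 mm. Origin: centre of the foot's underside; z along the tube to the cap, x, y square to the tube. Lies on an edge of the foot and the cap, cap end 7 degrees lower and pointing away from the robot within 35 degrees. Let go on its foot's edge it rocks upright from up to 45 degrees.
- mug: Brown mug, 92 mm wide, 127 mm with its handle, 95 mm high, standing on the other side of the hitch; bystander. Origin at its underside.
- phone: Black phone 77x160x9 mm lying flat at the far left; bystander. Origin at the centre of its underside.
- battery_pack: Dark grey battery pack 27x58x14 mm lying beyond and to the right of the hitch; bystander. Origin at the centre of its underside.

How it is judged:
On the way, in this order (a step that is already met when the one before it is completed fails the run):
1. the prop stands upright on the table, at rest and let go, the tongue still on its ball (angle between prop's own z axis and vertical below 0.08 rad and height (world z) of prop below 0.006 m and linear speed of prop below 0.02 m/s and contact force between the fingers and prop below 0.2 N and height (world z) of coupler_rim below 0.066 m), for 0.2 s.
2. the latch is pulled sideways with the tongue still down on the ball (value of joint latch above 0.011 m and height (world z) of coupler_rim below 0.068 m), for 0.1 s.
At the end, for the whole second after the job is handed in: The fingers hold the tongue (or the latch on it) steady with the coupler's underside more than 112 mm above the table (the prop is 110 mm high), resting on nothing else; the prop stands upright on the table within 0.08 rad, untouched (height (world z) of coupler_rim above 0.112 m and linear speed of tongue below 0.03 m/s and angular speed of tongue below 0.1 rad/s and contact force between the fingers and tongue above 1 N and contact force between each of prop, mug and tongue below 0.1 N and angle between prop's own z axis and vertical below 0.08 rad and height (world z) of prop below 0.006 m and contact force between the fingers and prop below 0.2 N); the arm keeps its last pose, push and grip.
It fails at once if the mug is shifted by more than 30 mm or tipped (distance of mug from where it was at the start of the episode above 0.03 m or angle between mug's own z axis and vertical above 0.3 rad).
It fails at once if the phone is shifted by more than 30 mm (distance of phone from where it was at the start of the episode above 0.03 m).
It fails at once if the battery pack is shifted by more than 30 mm (distance of battery_pack from where it was at the start of the episode above 0.03 m).
It also fails if it takes over 58 s, if anything falls off the work surface, if the arm or the gripper's body presses on something with over 40 N, if the wrist force passes 120 N, or if a joint passes its speed limit or range.

### The arm

A 7-joint arm with a two-finger parallel gripper is mounted at the origin on a cart in front of the work surface, level with it; the furniture and walls round the work are solid. World frame = base frame: x ahead of the robot, y to its left, z up, the work surface at z = 0. Lengths are in m, angles in rad, forces in N, time in s.
With the tool pointing down it reaches from about 0.425 to 0.875 m from the base axis. Payload 9.9 kg.
Tool frame: the origin (TCP) lies between the finger pads; the fingertips stand 22 mm ahead of it and the grasp point (between the pads) lies 3 mm ahead of it (bot.finger_overhang is the z of the fingertips in the tool frame, in m); z points along the fingers, y is the line along which they close (so a half turn about z gives the same grasp; the last joint's range is limited). The gripper opens to 85 mm and grips with 20 to 120 N. Pads are 22 mm wide; open, the fingers measure 114 mm over their backs; the gripper's body (76 mm by 85 mm) begins 54 mm behind the grasp point. The pads swing forward as they close: fully open they stand 13 mm farther back than shut.
Start: joints at [-1.217, 0.576, 0.025, 1.437, -0.015, 1.129, -0.057], TCP at [0.286, 0.611, 0.253] pointing down, gripper open.
Joint ranges: [-2.76, 2.76], [-0.34, 2.15], [-1.52, 1.57], [0.19, 2.46], [-1.09, 4.23], [0.17, 1.99], [-2.82, 2.82]. Speed limits (rad/s): [2.22, 2.22, 3.01, 3.01, 3.14, 3.14, 3.14].

### API

Orientations are given as a rotation vector (axis times angle).
In Python, from rig import bot, effector, planner, monitor, optics, ticket gives the robot as it stands. The module is installed in compiled form; this text tells all that it offers. Calls block until the motion is done:
- bot.move_pose(position, orientation): joint-space move of the TCP to a pose.
- bot.movel(position, velocity=0.15, frame=None, threshold=None): straight line of the TCP; frame=None keeps the orientation; velocity is the mean speed in m/s. With threshold (N) it stops when the force on the tool has changed by that much, and returns True; else False.
- bot.move_joints(angles): joint-space move.
- effector.set_gripper(opening): opening from 0.0 (shut) to 1.0 (fully open); the grip force is fixed at half the most; returns when the fingers have stopped.
- bot.sleep(seconds).
- planner.solve_ik(position, orientation): joint angles nearest the present ones, or None.
- monitor.observe(): the state.
- optics.read_camera(name): name is "side" or "top" or "wrist"; returns a dict with "img" (420x560x3 uint8, blue, green, red), "K" (3x3 intrinsics, pixels), "k1" (the pictures are not rectified: a ray, as slopes to the right and down, at radius r is drawn at 1 + k1 r^2 times it, then the intrinsics apply), "extrinsics" (4x4, takes a point from camera to world coordinates). Camera axes: x right, y up, looking along -z (the intrinsics and any distortion apply to the point x, -y, -z); pixel columns grow to the right and rows downward; lengths in m; the calibration is good to about 2 mm. A picture is of the moment at which its call begins. There is no depth.
A pose or a line that the arm cannot do raises bot.PlanningError and nothing moves.
- ticket.sign_off(): hands the job in; it is judged then, once.
The state is a dict: "time": time; "joints": joint angles; "joint_vel": joint speeds; "joint_torque": joint torques, N m; "tcp_pos": TCP position; "tcp_rot": TCP orientation; "contact_force": force on the tool from outside, world axes, zero at the start; "moment": the same for the moment, N m; "opening": opening from 0.0 (shut) to 1.0 (fully open); "finger_force": force on a finger pad.
Only numpy, scipy, OpenCV 4.12 (cv2) and the standard library are available. Lean on these libraries where they do the work, as an engineer would, in place of code of your own. Each camera call takes 0.05 s, during which the arm holds its last target. There are 200 camera calls.

## Working session

There is one attempt and no reset: what is moved stays moved. The work goes in short steps, each a Python script; the robot and the scene stay as the last script left them, time stands still between calls to the robot, and variables do not carry over. Pictures are saved under pics/ and viewed, at most 10 in all, crops included, and the job is handed in when it is done.

```bash
mkdir -p pics; cat > h.py <<'E'
import numpy as np, cv2
from scipy.spatial.transform import Rotation as R
from rig import bot, effector, planner, monitor, optics, ticket
def snap(name,fn):
    c=optics.read_camera(name); cv2.imwrite(f'pics/{fn}.png',c['img'])
    np.savez(f'pics/{fn}.npz',K=c['K'],k1=c['k1'],E=c['extrinsics']); return c
def load(fn):
    d=np.load(f'pics/{fn}.npz'); return d['K'],float(d['k1']),d['E']
def ray(fn,px):
    K,k1,E=load(fn)
    p=cv2.undistortPoints(np.array([[px]],float),K,np.array([k1,0,0,0,0.]))[0,0]
    d=E[:3,:3]@np.array([p[0],-p[1],-1]); return E[:3,3],d/np.linalg.norm(d)
def atz(fn,px,z):
    o,d=ray(fn,px); return o+d*(z-o[2])/d[2]
def tri(*obs):
    A=np.zeros((3,3));b=np.zeros(3);rs=[ray(*o) for o in obs]
    for o,d in rs:
        P=np.eye(3)-np.outer(d,d);A+=P;b+=P@o
    x=np.linalg.solve(A,b)
    return x,[float(np.linalg.norm((np.eye(3)-np.outer(d,d))@(x-o))) for o,d in rs]
def proj(fn,X):
    K,k1,E=load(fn); c=E[:3,:3].T@(np.array(X)-E[:3,3]); c=np.array([c[0],-c[1],-c[2]])
    s=c[:2]/c[2]; s=s*(1+k1*(s@s)); return K[:2,:2]@s+K[:2,2]
def down(yaw):  # tool z down, tool x at yaw
    x=np.array([np.cos(yaw),np.sin(yaw),0]);z=np.array([0,0,-1.]);return np.column_stack([x,np.cross(z,x),z])
rv=lambda M:R.from_matrix(M).as_rotvec()
E
python3 - <<'E'
from h import *
for n in('side','top'):
    c=snap(n,n+'0'); print(n,c['k1'],c['K'].tolist(),np.round(c['extrinsics'],3).tolist())
s=monitor.observe();print(s['time'],s['tcp_pos'],s['tcp_rot'],np.round(R.from_rotvec(s['tcp_rot']).as_matrix(),2).tolist())
E
```

```text
side 0.017335533178483555 [[493.7526853193452, 0.0, 276.3892291387713], [0.0, 493.7526853193452, 209.87506682494987], [0.0, 0.0, 1.0]] [[0.982, 0.089, -0.165, 0.407], [-0.187, 0.491, -0.851, -1.076], [0.005, 0.867, 0.499, 0.733], [0.0, 0.0, 0.0, 1.0]]
top -0.13010001772429325 [[421.83639389693116, 0.0, 280.55949437526107], [0.0, 421.83639389693116, 216.75681167095476], [0.0, 0.0, 1.0]] [[-0.028, 0.995, -0.092, 0.507], [-0.999, -0.031, -0.032, 0.004], [-0.035, 0.091, 0.995, 1.153], [0.0, 0.0, 0.0, 1.0]]
0.1 [0.28596866 0.61101546 0.25252656] [-6.82006554e-01 -3.06641073e+00  2.33375945e-03] [[-0.91, 0.42, -0.0], [0.42, 0.91, -0.0], [-0.0, -0.0, -1.0]]
```

View pics/side0.png

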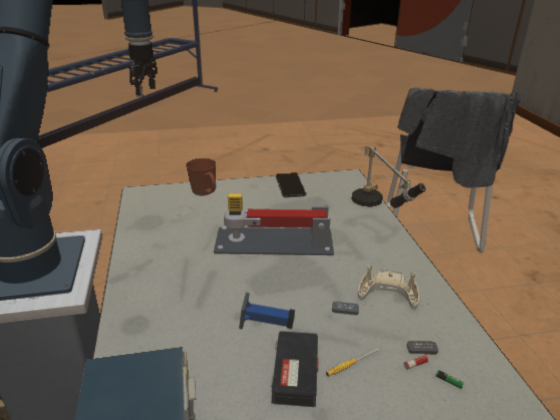

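View pics/top0.png

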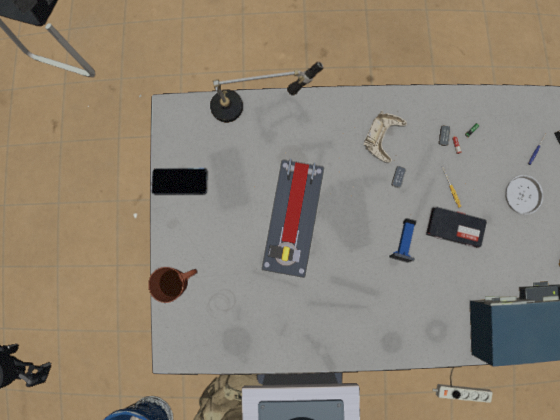

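Side view: the prop lies from its foot (245,311) to its cap (292,317), and the yellow latch is at (235,203). Top view: the prop runs from foot (402,256) to cap (409,223), the latch is at (288,254), and the pivot is near (302,170). I'll enlarge these regions.

```bash
python3 - <<'E'
import cv2,numpy as np
def t(fn,x,y,w,h):
    im=cv2.imread(f'pics/{fn}.png')[y:y+h,x:x+w]; s=400//w
    im=cv2.resize(im,(w*s,h*s),interpolation=cv2.INTER_CUBIC)
    for i in range(0,w,10):
        cv2.line(im,(i*s,0),(i*s,6),(0,255,0),1); cv2.putText(im,str(x+i),(i*s,16),0,.35,(0,255,0),1)
    for i in range(0,h,10):
        cv2.line(im,(0,i*s),(6,i*s),(0,255,0),1); cv2.putText(im,str(y+i),(8,i*s+4),0,.35,(0,255,0),1)
    return cv2.resize(cv2.copyMakeBorder(im,0,300-h*s,0,400-w*s,0),(400,300))
a=np.hstack([t('top0',370,213,80,60),t('side0',230,280,80,60)])
b=np.hstack([t('top0',255,225,80,60),t('side0',205,190,80,60)])
cv2.imwrite('pics/comp.png',np.vstack([a,b]))
E
```

```text
(no output)
```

View pics/comp.png

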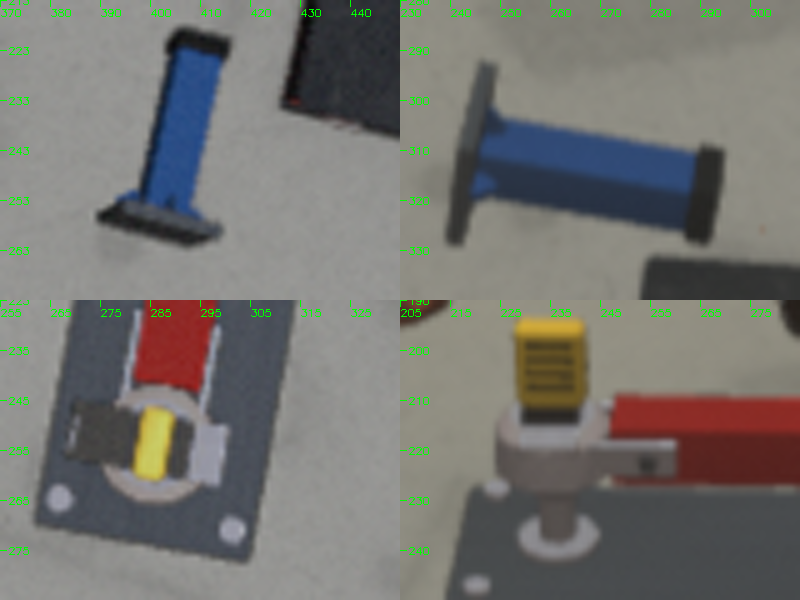

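```bash
cat > fit.py <<'E'
from h import *
from scipy.optimize import least_squares
def fit(T,obs,p0):
    f=lambda p:np.concatenate([proj(fn,T(p,np.array(m)/1000))-px for fn,m,px in obs])
    r=least_squares(f,p0,loss='soft_l1',f_scale=1.0); return r.x,f(r.x).reshape(-1,2)
def Tprop(p,m): # p: x,y,z of foot underside centre, yaw, pitch (cap down); m=(u,s,z)
    x,y,z,a,t=p
    ax=np.array([np.cos(a)*np.cos(t),np.sin(a)*np.cos(t),-np.sin(t)]);s=np.array([-np.sin(a),np.cos(a),0]);u=np.cross(ax,s)
    return np.array([x,y,z])+u*m[0]+s*m[1]+ax*m[2]
def Thitch(p,m): return np.array([p[0],p[1],0])+R.from_euler('z',p[2]).apply(m)
E
python3 - <<'E'
from fit import *
o=[('top0',(13,13,98),(404.4,224)),('side0',(13,13,98),(289.4,310.6)),('top0',(13,-13,98),(414,225.4)),('side0',(13,-13,98),(288,319)),
('top0',(-28,28,0),(389.4,256.2)),('top0',(-28,-28,0),(408,262.4)),('side0',(-28,-28,0),(239.6,328.4)),('side0',(28,28,8),(249,293.2)),
('top0',(28,28,8),(394,251.4)),('top0',(28,-28,8),(414.4,258.8)),('top0',(15,15,110),(405.4,219)),('side0',(15,15,110),(294.4,310)),('top0',(15,-15,110),(416.4,221.4))]
p,r=fit(Tprop,o,[.45,-.3,.03,-.2,.1]);print('prop',p.round(4),r.round(1).tolist())
o=[('top0',(-55,60,10),(262,269.4)),('top0',(-55,-60,10),(305,277)),('top0',(255,60,10),(283,160)),('top0',(255,-60,10),(323,164.5))]
h,r=fit(Thitch,o,[.4,0,-.2]);print('hitch',h.round(4),r.round(1).tolist())
x,e=tri(('top0',(286.4,253)),('side0',(234.8,195)));print('latchtop',x,e, 'pred',Thitch(h,np.array([0,0,.143])))
np.savez('est.npz',prop=p,hitch=h)
for q in ((.45,-.3),tuple(h[:2])): print(np.hypot(*q))
E
```

```text
prop [ 0.4886 -0.2761  0.0252 -0.3044  0.1288] [[0.8, -1.9], [-0.6, -0.2], [0.4, -0.7], [-0.4, -0.2], [-1.4, 1.2], [-0.4, 0.5], [-1.5, 1.4], [0.0, -0.3], [-0.0, 0.5], [0.1, -1.2], [0.2, -1.5], [0.2, 0.1], [-0.1, -0.9]]
hitch [ 0.5136  0.0269 -0.1982] [[-0.3, 0.1], [0.5, 0.2], [-1.9, -1.8], [1.0, 0.7]]
latchtop [0.51314598 0.02571483 0.14195547] [0.00019515540147667016, 0.0001951554014765966] pred [0.51356745 0.02690924 0.143     ]
0.5408326913195984
0.5142719410926226
```

```bash
cat > plan.py <<'E'
from fit import *
def tilt(yaw,phi,sg): # tool z = down tilted by phi toward heading yaw; tool y = sg*s
    a=np.array([np.cos(yaw),np.sin(yaw),0]);s=np.array([-np.sin(yaw),np.cos(yaw),0])
    z=-np.cos(phi)*np.array([0,0,1])+np.sin(phi)*a; y=sg*s
    return np.column_stack([np.cross(y,z),y,z])
def traj(p,g,phi0,sg,rots,lift=.004,off=.003):
    """rotate prop about lower foot edge; g=grip distance from underside"""
    p=p.copy(); a=p[3]; s=np.array([-np.sin(a),np.cos(a),0])
    G=Tprop(p,np.array([0,0,g])); e=Tprop(p,np.array([-.028,0,0])); out=[]
    G[2]=max(G[2],.024)
    for r in rots:
        M=R.from_rotvec(-s*r)
        q=e+M.apply(G-e)+[0,0,lift if r>0 else 0]; T=M.as_matrix()@tilt(a,phi0,sg)
        out.append((q-off*T[:,2],T))
    return out
E
python3 - <<'E'
from plan import *
p=np.load('est.npz')['prop']
print('box corner',atz('top0',(430,233),.04), 'fingers',bot.finger_overhang)
for g in(.065,.08):
  for sg in(1,-1):
    for phi0 in(0,-.2,-.4):
        res=[]
        for q,T in traj(p,g,phi0,sg,np.radians([0,20,40,60,75,90,97])):
            j=planner.solve_ik(q,rv(T)); res.append(None if j is None else np.round(j,2).tolist())
        print(g,sg,phi0,''.join('.' if r is None else 'X' for r in res),res[0],res[4],res[-1])
E
```

```text
box corner [ 0.55466634 -0.35489947  0.04      ] fingers 0.022
0.065 1 0 XXX.... [0.39, 0.76, 0.04, 1.79, -0.05, 0.59, 1.73] None None
0.065 1 -0.2 XXX.... [0.33, 0.85, 0.13, 1.6, -0.09, 0.9, 1.76] None None
0.065 1 -0.4 XXXX... [0.32, 0.95, 0.15, 1.41, -0.08, 1.19, 1.74] None None
0.065 -1 0 XXX.... [0.12, 0.83, 0.5, 1.8, -0.61, 0.67, -0.89] None None
0.065 -1 -0.2 XXX.... [0.04, 0.97, 0.7, 1.62, -0.62, 1.01, -0.91] None None
0.065 -1 -0.4 XXXX... [0.03, 1.1, 0.8, 1.42, -0.6, 1.31, -0.95] None None
0.08 1 0 XXX.... [0.39, 0.78, 0.04, 1.75, -0.05, 0.61, 1.73] None None
0.08 1 -0.2 XXX.... [0.33, 0.86, 0.13, 1.56, -0.09, 0.92, 1.76] None None
0.08 1 -0.4 XXXX... [0.32, 0.97, 0.15, 1.36, -0.08, 1.22, 1.74] None None
0.08 -1 0 XXX.... [0.12, 0.85, 0.51, 1.76, -0.61, 0.7, -0.91] None None
0.08 -1 -0.2 XXX.... [0.04, 0.99, 0.71, 1.57, -0.63, 1.04, -0.92] None None
0.08 -1 -0.4 XXXX... [0.04, 1.12, 0.81, 1.37, -0.6, 1.34, -0.96] None None
```

```bash
python3 - <<'E'
from plan import *
p=np.load('est.npz')['prop']; g=.075
print('batt',atz('top0',(399,176),.014))
for x,y in((.5,-.25),(.56,-.22),(.62,-.2),(.68,-.17)):
  for yaw in(-.6,-.3,0,.3):
    for sg in(1,-1):
      best=[]
      for phi0 in(-.6,-.4,-.2):
        m=0
        for r in np.radians(range(30,98,6)):
          T=tilt(yaw,phi0+r,sg); a=np.array([np.cos(yaw),np.sin(yaw),0])
          # foot front edge at (x,y); axis elevation = r-7deg
          el=r-p[4]; ax=np.cos(el)*a+np.array([0,0,np.sin(el)]); u=-np.sin(el)*a+np.array([0,0,np.cos(el)])
          q=np.array([x,y,.004])+.028*u+g*ax-.003*T[:,2]
          if planner.solve_ik(q,rv(T)) is not None: m=np.degrees(el)
        best.append(round(m))
      print(x,y,yaw,sg,best)
q0=[planner.solve_ik(*(lambda t:(t[0][0],rv(t[0][1])))(traj(p,g,f,s,[0]))) is not None for f in(-.8,-.6) for s in(1,-1)];print(q0)
E
```

```text
batt [ 0.71477554 -0.28655641  0.014     ]
0.5 -0.25 -0.6 1 [59, 53, 41]
0.5 -0.25 -0.6 -1 [59, 53, 41]
0.5 -0.25 -0.3 1 [59, 53, 41]
0.5 -0.25 -0.3 -1 [59, 53, 41]
0.5 -0.25 0 1 [65, 59, 47]
0.5 -0.25 0 -1 [65, 59, 47]
0.5 -0.25 0.3 1 [89, 89, 89]
0.5 -0.25 0.3 -1 [89, 89, 89]
0.56 -0.22 -0.6 1 [71, 59, 53]
0.56 -0.22 -0.6 -1 [71, 59, 53]
0.56 -0.22 -0.3 1 [65, 59, 47]
0.56 -0.22 -0.3 -1 [65, 59, 47]
0.56 -0.22 0 1 [71, 65, 53]
0.56 -0.22 0 -1 [71, 65, 53]
0.56 -0.22 0.3 1 [89, 89, 89]
0.56 -0.22 0.3 -1 [89, 89, 89]
0.62 -0.2 -0.6 1 [77, 71, 65]
0.62 -0.2 -0.6 -1 [77, 71, 65]
0.62 -0.2 -0.3 1 [77, 65, 59]
0.62 -0.2 -0.3 -1 [77, 65, 59]
0.62 -0.2 0 1 [83, 71, 65]
0.62 -0.2 0 -1 [83, 71, 65]
0.62 -0.2 0.3 1 [89, 89, 89]
0.62 -0.2 0.3 -1 [89, 89, 89]
0.68 -0.17 -0.6 1 [89, 89, 89]
0.68 -0.17 -0.6 -1 [89, 89, 89]
0.68 -0.17 -0.3 1 [89, 83, 77]
0.68 -0.17 -0.3 -1 [89, 77, 71]
0.68 -0.17 0 1 [89, 89, 89]
0.68 -0.17 0 -1 [89, 89, 89]
0.68 -0.17 0.3 1 [89, 89, 89]
0.68 -0.17 0.3 -1 [89, 89, 89]
[True, True, True, True]
```

```bash
python3 - <<'E'
from plan import *
p=np.load('est.npz')['prop']
print('boxtop',tri(('top0',(431,208)),('side0',(318,334))))
(q,T),=traj(p,.06,-.45,1,[0])
print(q)
bot.move_pose(q+[-.02,0,.2],rv(T)) 
effector.set_gripper(.65)
bot.move_pose(q-.11*T[:,2],rv(T))
snap('wrist','w1'); s=monitor.observe();print(s['time'],s['tcp_pos'],np.round(s['joints'],2))
im=cv2.imread('pics/w1.png')
for m in((13,13,98),(13,-13,98),(28,28,8),(28,-28,8),(15,15,110),(15,-15,110),(28,28,0),(28,-28,0)):
    c=proj('w1',Tprop(p,np.array(m)/1000)); cv2.circle(im,tuple(int(v) for v in c),3,(0,255,0),-1)
cv2.imwrite('pics/w1m.png',im)
E
```

```text
boxtop (array([ 0.62698251, -0.36836588,  0.02184116]), [0.0039020876322093103, 0.0039020876322091603])
[ 0.54663616 -0.2943267   0.02670134]
4.3917 [ 0.5918742  -0.30954997  0.12758103] [ 0.24  0.95  0.36  1.16 -0.2   1.52  1.84]
```

View pics/w1m.png

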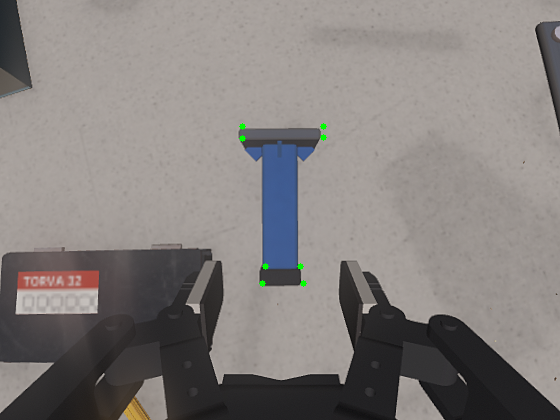

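The wrist view shows the prop's foot at (281,134) and cap at (281,276). The projected model points (green) fall on it to within a couple of pixels, and the box clears the fingers. Next I grasp it.

```bash
python3 - <<'E'
from plan import *
p=np.load('est.npz')['prop']; g=.06; phi0=-.45; sg=1
(q,T),=traj(p,g,phi0,sg,[0])
print('hit',bot.movel(q,.08,threshold=12))
effector.set_gripper(0); s=monitor.observe();print(s['time'],s['tcp_pos'],s['opening'],s['finger_force'])
bot.movel(s['tcp_pos']+[0,0,.1],.15)
G=Tprop(p,np.array([0,0,g])); tcp=s['tcp_pos']; 
u=np.array(tcp)+.003*T[:,2]-G; print('grip err',u)
for x,y in((.6,-.2),(.62,-.2),(.64,-.19)):
  for yaw in(-.3,-.15,0.,.1):
    o=[]
    for el in np.radians([0,30,60,66,72,78,84,88]):
      r=el+p[4]; Tt=tilt(yaw,phi0+r,sg); a=np.array([np.cos(yaw),np.sin(yaw),0])
      ax=np.cos(el)*a+np.array([0,0,np.sin(el)]); uu=-np.sin(el)*a+np.array([0,0,np.cos(el)])
      j=planner.solve_ik(np.array([x,y,.005])+.028*uu+g*ax-.003*Tt[:,2],rv(Tt)); o.append(None if j is None else np.round(j,1).tolist())
    print(x,y,yaw,''.join('.' if k is None else 'X' for k in o),[k for k in o if k is not None][-1])
E
```

```text
hit False
6.2917 [ 0.54685626 -0.29469587  0.02711436] 0.29735317932872624 58.707101941108704
grip err [ 0.0002201  -0.00036917  0.00691972]
0.6 -0.2 -0.3 XXXX.... [1.0, 1.1, -1.3, 2.4, 2.3, 1.3, -0.4]
0.6 -0.2 -0.15 XXXX.... [1.1, 1.1, -1.3, 2.4, 2.4, 1.1, -0.3]
0.6 -0.2 0.0 XXXX.... [1.2, 1.1, -1.3, 2.4, 2.4, 0.9, -0.1]
0.6 -0.2 0.1 XXXXX... [1.3, 1.2, -1.3, 2.4, 2.6, 0.9, -0.1]
0.62 -0.2 -0.3 XXXX.... [1.0, 1.1, -1.3, 2.4, 2.3, 1.3, -0.4]
0.62 -0.2 -0.15 XXXX.... [1.1, 1.1, -1.3, 2.4, 2.4, 1.1, -0.3]
0.62 -0.2 0.0 XXXXX... [1.2, 1.2, -1.3, 2.4, 2.6, 1.0, -0.2]
0.62 -0.2 0.1 XXXXXXX. [1.3, 1.4, -1.3, 2.4, 2.9, 1.0, -0.1]
0.64 -0.19 -0.3 XXXXX... [0.9, 1.2, -1.3, 2.4, 2.5, 1.4, -0.5]
0.64 -0.19 -0.15 XXXXX... [1.0, 1.2, -1.3, 2.4, 2.5, 1.2, -0.3]
0.64 -0.19 0.0 XXXXXX.. [1.2, 1.3, -1.3, 2.4, 2.7, 1.1, -0.2]
0.64 -0.19 0.1 XXXXXXXX [1.3, 1.5, -1.3, 2.4, 3.0, 1.0, -0.0]
```

```bash
cat >> plan.py <<'E'
def pose(x,y,z,yaw,el,phi0=-.45,sg=1,g=.06,uo=.007,pit=None):
    """TCP pose for prop with front foot edge at (x,y,z), axis elevation el"""
    pit=np.load('est.npz')['prop'][4] if pit is None else pit
    T=tilt(yaw,phi0+el+pit,sg); a=np.array([np.cos(yaw),np.sin(yaw),0]); k=np.array([0,0,1.])
    ax=np.cos(el)*a+np.sin(el)*k; u=-np.sin(el)*a+np.cos(el)*k
    return np.array([x,y,z])+(.028+uo)*u+g*ax-.003*T[:,2],rv(T)
E
python3 - <<'E'
from plan import *
for x,y in((.64,-.2),(.68,-.18),(.72,-.18),(.76,-.18)):
  for yaw in(-.4,-.2,0.):
    o=[planner.solve_ik(*pose(x,y,.005,yaw,np.radians(e))) for e in (0,50,58,66,74,80)]
    print(x,y,yaw,' | '.join('-' if k is None else f'{k[0]:.1f} {k[1]:.1f} {k[2]:.1f} {k[3]:.1f} {k[5]:.1f}' for k in o))
E
```

```text
0.64 -0.2 -0.4 0.1 1.1 0.3 1.1 1.4 | 0.9 1.0 -1.3 2.1 1.1 | 0.9 1.1 -1.3 2.2 1.2 | 0.9 1.1 -1.3 2.3 1.4 | - | -
0.64 -0.2 -0.2 0.1 1.1 0.3 1.1 1.3 | 1.0 1.0 -1.3 2.1 0.9 | 1.0 1.1 -1.3 2.2 1.0 | 1.0 1.1 -1.3 2.3 1.1 | - | -
0.64 -0.2 0.0 0.1 1.0 0.3 1.1 1.3 | 1.0 1.0 -1.3 2.1 0.8 | 1.1 1.1 -1.3 2.2 0.8 | 1.1 1.1 -1.3 2.3 0.9 | 1.2 1.2 -1.3 2.4 1.0 | -
0.68 -0.18 -0.4 0.1 1.1 0.3 1.0 1.4 | 0.9 1.1 -1.3 2.0 1.1 | 0.8 1.1 -1.3 2.1 1.2 | 0.8 1.1 -1.3 2.3 1.4 | 0.8 1.2 -1.3 2.4 1.6 | 0.7 1.2 -1.1 2.4 1.7
0.68 -0.18 -0.2 0.1 1.1 0.3 1.0 1.4 | 0.8 0.9 -1.1 2.0 0.8 | 0.9 1.1 -1.3 2.1 1.0 | 0.9 1.1 -1.3 2.3 1.2 | 0.9 1.2 -1.3 2.4 1.3 | 0.9 1.4 -1.3 2.4 1.5
0.68 -0.18 0.0 0.1 1.1 0.3 1.0 1.4 | 0.9 0.9 -1.1 2.0 0.6 | 1.0 1.1 -1.3 2.1 0.8 | 1.1 1.1 -1.3 2.2 0.9 | 1.1 1.2 -1.3 2.3 1.0 | 1.1 1.4 -1.3 2.4 1.1
0.72 -0.18 -0.4 0.1 1.2 0.3 0.8 1.6 | 0.7 1.0 -1.1 1.9 0.9 | 0.8 1.1 -1.3 2.0 1.2 | 0.8 1.2 -1.3 2.2 1.3 | 0.8 1.3 -1.3 2.3 1.5 | 0.7 1.2 -1.1 2.3 1.6
0.72 -0.18 -0.2 0.1 1.2 0.3 0.8 1.6 | 0.7 0.9 -0.9 1.9 0.6 | 0.9 1.1 -1.3 2.0 1.0 | 0.9 1.2 -1.3 2.2 1.1 | 0.9 1.3 -1.3 2.3 1.3 | 0.9 1.3 -1.3 2.3 1.4
0.72 -0.18 0.0 0.1 1.2 0.3 0.8 1.5 | 0.6 0.8 -0.6 1.9 0.3 | 1.0 1.1 -1.3 2.0 0.8 | 1.0 1.2 -1.3 2.1 0.9 | 1.0 1.3 -1.3 2.2 1.0 | 1.1 1.3 -1.3 2.3 1.1
0.76 -0.18 -0.4 0.1 1.3 0.3 0.5 1.7 | 0.7 1.0 -1.1 1.8 0.9 | 0.7 1.0 -1.1 1.9 1.0 | 0.8 1.2 -1.3 2.0 1.3 | 0.8 1.3 -1.3 2.2 1.5 | 0.7 1.2 -1.1 2.2 1.5
0.76 -0.18 -0.2 0.1 1.3 0.3 0.5 1.7 | 0.4 0.8 -0.4 1.8 0.3 | 0.9 1.1 -1.3 1.9 1.0 | 0.9 1.2 -1.3 2.1 1.1 | 0.9 1.3 -1.3 2.2 1.2 | 0.9 1.3 -1.3 2.2 1.3
0.76 -0.18 0.0 0.1 1.3 0.3 0.5 1.7 | 0.6 0.8 -0.6 1.8 0.3 | 0.9 1.1 -1.3 1.9 0.8 | 1.0 1.2 -1.3 2.0 0.9 | 1.0 1.3 -1.3 2.1 0.9 | 1.0 1.3 -1.3 2.2 1.0
```

```bash
python3 - <<'E'
from plan import *
A=(.67,-.185); yaw=-.2
for e in (15,35,50,60,70):
    q=pose(*A,.16 if e<70 else .12,yaw,np.radians(e)); 
    j=planner.solve_ik(*q); print(e,None if j is None else np.round(j,2))
    if j is None: break
    bot.move_joints(j)
s=monitor.observe();print(s['time'],s['tcp_pos'],s['opening'],s['contact_force'])
snap('side','s2')
E
```

```text
15 [ 0.04  0.77  0.34  1.21 -0.24  1.25  1.75]
35 [ 0.01  0.56  0.32  1.64 -0.29  0.7   1.82]
50 [ 0.08  0.45  0.18  1.92 -0.38  0.24  1.94]
60 [ 1.01  0.72 -1.29  2.08  1.73  0.74  0.06]
70 [ 0.97  0.81 -1.22  2.28  2.27  0.91 -0.42]
11.5 [ 0.65593926 -0.18199153  0.19010885] 0.2952506877981913 [ 0.99721533  1.34331586 -2.70790341]
```

View pics/s2.png

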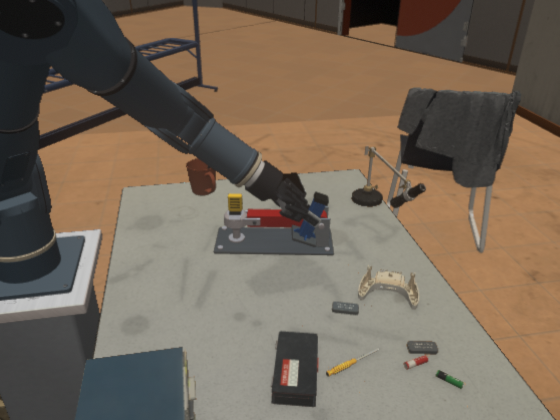

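The prop is held near upright at (312,215) in the side view, with nothing close to it. Next I lower it until it touches the table and release it.

```bash
python3 - <<'E'
from plan import *
A=(.67,-.185); yaw=-.2
q=pose(*A,.02,yaw,np.radians(70)); bot.movel(q[0],.1,threshold=15)
t=pose(*A,-.006,yaw,np.radians(70)); print('touch',bot.movel(t[0],.03,threshold=3))
s=monitor.observe();print(s['time'],s['tcp_pos']-pose(*A,0,yaw,np.radians(70))[0],s['contact_force'])
effector.set_gripper(.8); bot.sleep(.5)
snap('side','s3');snap('top','t3')
a=cv2.imread('pics/s3.png')[170:320,220:420];b=cv2.imread('pics/t3.png')[120:270,250:450]
cv2.imwrite('pics/c3.png',np.hstack([cv2.resize(k,(400,300),interpolation=2) for k in(a,b)]))
E
```

```text
touch True
13.4083 [ 2.98917103e-05 -1.09923261e-04 -2.61548071e-03] [-1.80634976  0.1429936   4.91434016]
```

View pics/c3.png

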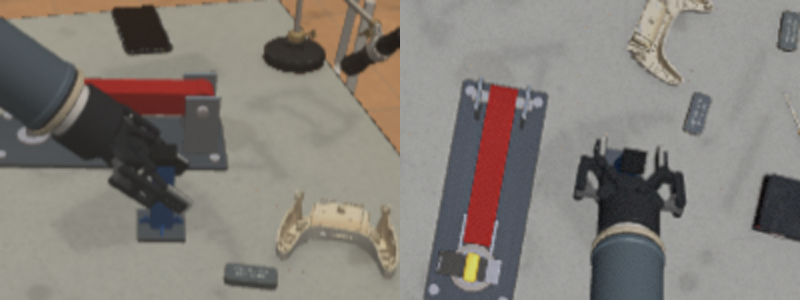

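```bash
python3 - <<'E'
from plan import *
s=monitor.observe(); T=R.from_rotvec(s['tcp_rot']).as_matrix()
p=s['tcp_pos']-.13*T[:,2]; bot.movel(p,.12)
h=np.load('est.npz')['hitch']; L=Thitch(h,np.array([0,0,.126]))
j=[(sg,planner.solve_ik(L+[0,0,.12],rv(tilt(h[2],0,sg)))) for sg in(1,-1)]
print([(a,np.round(b,2)) for a,b in j])
sg,b=min(j,key=lambda t:abs(t[1]-s['joints']).max()); print(sg)
bot.movel(p+[0,0,.12],.15)
s=monitor.observe();print(s['time'],s['tcp_pos'],s['contact_force'])
snap('side','s4');snap('top','t4')
a=cv2.imread('pics/s4.png')[170:320,220:420];b=cv2.imread('pics/t4.png')[120:270,250:450]
cv2.imwrite('pics/c4.png',np.hstack([cv2.resize(k,(400,300),interpolation=2) for k in(a,b)]))
E
```

```text
Traceback (most recent call last):
rig.PlanningError: the arm cannot follow that straight line within its joint ranges
```

```bash
python3 - <<'E'
from plan import *
s=monitor.observe(); T=R.from_rotvec(s['tcp_rot']).as_matrix(); p=s['tcp_pos']
for d in (-.08*T[:,2],-.05*T[:,2],-.04*T[:,2]+[0,0,.02],[-.02,0,.08],[0,0,.08]):
    try: print(bot.movel(p+d,.08,threshold=8),d); break
    except bot.PlanningError: pass
s=monitor.observe(); bot.movel(s['tcp_pos']+[0,0,.12],.15)
h=np.load('est.npz')['hitch']; L=Thitch(h,np.array([0,0,.126]))
for sg in(1,-1): print(sg,np.round(planner.solve_ik(L+[0,0,.12],rv(tilt(h[2],0,sg))),2))
s=monitor.observe();print(s['time'],s['tcp_pos'],s['contact_force'],np.round(s['joints'],2))
snap('side','s4');snap('top','t4')
a=cv2.imread('pics/s4.png')[170:320,220:420];b=cv2.imread('pics/t4.png')[120:270,250:450]
cv2.imwrite('pics/c4.png',np.hstack([cv2.resize(k,(400,300),interpolation=2) for k in(a,b)]))
E
```

```text
False [-0.03830723  0.00778695  0.03117562]
1 [ 0.62  0.56 -1.19  1.84  0.57  1.14  0.61]
-1 [ 0.7   0.66 -1.38  1.84  0.69  1.25 -2.67]
16.2167 [ 0.61625017 -0.17505451  0.21701077] [ 0.00364047 -0.12419358 -1.11989203] [ 1.03  0.72 -1.28  2.35  2.22  0.88 -0.45]
```

View pics/c4.png

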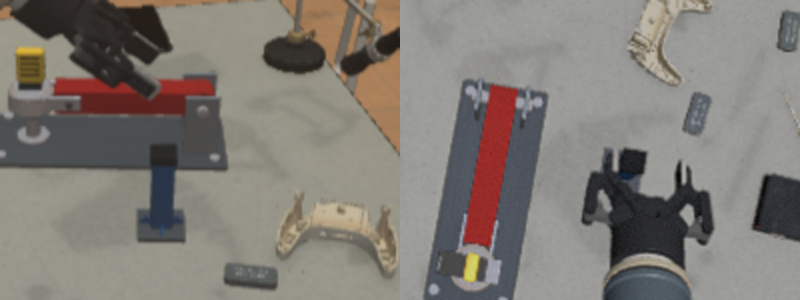

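Side crop: the prop stands upright with its foot flat, at (161,190), and has been let go. Now I go above the latch in a neutral arm pose and take a wrist view.

```bash
python3 - <<'E'
from plan import *
s=monitor.observe(); 
try: bot.movel(s['tcp_pos']+[-.03,.0,.08],.15)
except bot.PlanningError: print('noraise')
bot.move_joints([-.13,.35,.025,1.5,0,1.29,.1])
effector.set_gripper(.6)
h=np.load('est.npz')['hitch']; L=Thitch(h,np.array([0,0,.126]))
T=tilt(h[2],0,1)
for sg in(1,-1): print(sg,np.round(planner.solve_ik(L+[0,0,.08],rv(tilt(h[2],0,sg))),2))
bot.move_pose(L+[0,0,.08],rv(T)); c=snap('wrist','w5')
s=monitor.observe();print(s['time'],s['tcp_pos'],np.round(s['joints'],2),s['contact_force'])
hsv=cv2.cvtColor(c['img'],cv2.COLOR_BGR2HSV); m=cv2.inRange(hsv,(20,120,110),(35,255,255))
n,l,st,ce=cv2.connectedComponentsWithStats(m); i=1+np.argmax(st[1:,4]); print(st[i],ce[i])
print('rect',cv2.minAreaRect(cv2.findNonZero((l==i).astype('uint8'))), 'pred top centre',proj('w5',L+[0,0,.017]))
print(atz('w5',tuple(ce[i]),.143)-L)
for a in(18,-18):
  for b in(8,-8): cv2.circle(c['img'],tuple(int(v) for v in proj('w5',Thitch(h,np.array([a,b,143])/1000))),3,(0,255,0),-1)
cv2.imwrite('pics/w5m.png',c['img'])
E
```

```text
1 [ 0.02  0.4  -0.23  1.92  0.12  0.84  1.1 ]
-1 [-0.43  0.42  0.41  1.93 -0.22  0.83 -1.67]
20.1333 [0.51463526 0.026891   0.20682608] [ 0.02  0.4  -0.23  1.91  0.12  0.84  1.1 ] [0.97376679 0.83995671 0.54669701]
[ 267  190   27   71 1694] [280.15525384 225.49350649]
rect ((280.0, 225.0), (70.0, 26.0), 90.0) pred top centre [282.05622476 237.4377256 ]
[-0.00776792  0.00042142  0.017     ]
```

View pics/w5m.png

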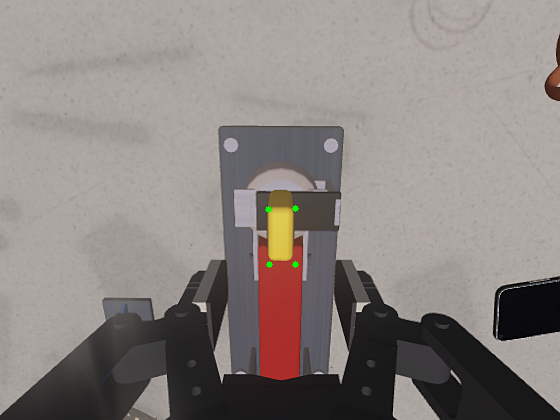

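The wrist view shows the yellow handle's top face centred near (281,233), within about 3 mm of the prediction at (282,237). I'll shift 2 mm toward the robot, then grip, pull and check the force.

```bash
python3 - <<'E'
from plan import *
h=np.load('est.npz')['hitch']; T=tilt(h[2],0,1); Rz=R.from_euler('z',h[2])
g0=np.array([-.002,.0006,.126]); w=lambda v:np.array([h[0],h[1],0])+Rz.apply(v)
print('hit',bot.movel(w(g0)-.003*T[:,2],.08,threshold=12))
f0=monitor.observe()['contact_force']
effector.set_gripper(0); s=monitor.observe(); print(s['time'],s['opening'],s['finger_force'],Rz.inv().apply(s['contact_force']-f0))
print('stop',bot.movel(w(g0+[0,.017,0])-.003*T[:,2],.03,threshold=35)); bot.sleep(.3)
s=monitor.observe(); print(s['time'],Rz.inv().apply(s['tcp_pos']-w(g0)),Rz.inv().apply(s['contact_force']-f0),s['opening'])
piv=np.array([.22,0,.075]); g=g0+[0,.017,0]
for th in np.linspace(.055,.33,6):
    Ry=R.from_euler('y',th); Tt=Rz.as_matrix()@Ry.as_matrix()@Rz.inv().as_matrix()@T
    print(round(th,2),planner.solve_ik(w(piv+Ry.apply(g-piv))-.003*Tt[:,2],rv(Tt)) is not None)
E
```

```text
hit False
21.6583 0.18194317118847791 59.47682797908783 [-0.85236538 -1.88385405  3.71251267]
stop False
22.675 [0.00030288 0.01431766 0.00343829] [ 0.51766615 -8.89266994  5.62366772] 0.17961216916747236
0.06 True
0.11 True
0.16 True
0.22 True
0.28 True
0.33 True
```

```bash
python3 - <<'E'
from plan import *
h=np.load('est.npz')['hitch']; T=tilt(h[2],0,1); Rz=R.from_euler('z',h[2])
g0=np.array([-.002,.0006,.126]); w=lambda v:np.array([h[0],h[1],0])+Rz.apply(v)
g=g0+[0,.0193,0]; piv=np.array([.22,0,.075])
bot.movel(w(g)-.003*T[:,2],.03,threshold=30); bot.sleep(.4)
s=monitor.observe(); print(s['time'],Rz.inv().apply(s['tcp_pos']-w(g0)),Rz.inv().apply(s['contact_force']))
for th in np.linspace(.055,.33,6):
    Ry=R.from_euler('y',th); Tt=Rz.as_matrix()@Ry.as_matrix()@Rz.inv().as_matrix()@T
    q=w(piv+Ry.apply(g-piv))-.003*Tt[:,2]
    hit=bot.movel(q,.05,frame=rv(Tt),threshold=40); s=monitor.observe()
    print(round(th,2),hit,Rz.inv().apply(s['tcp_pos']-q).round(4),Rz.inv().apply(s['contact_force']).round(1),round(s['opening'],3))
    if hit: break
bot.sleep(.5); s=monitor.observe(); print(s['time'],s['finger_force'],s['tcp_pos'])
snap('side','s6'); snap('wrist','w6')
cv2.imwrite('pics/c6.png',np.hstack([cv2.resize(cv2.imread('pics/s6.png')[120:270,160:360],(400,300),interpolation=2),cv2.resize(cv2.imread('pics/w6.png'),(400,300))]))
E
```

```text
23.325 [0.00029271 0.01638044 0.00342442] [ -0.02694386 -10.049602     7.5314613 ]
0.06 False [ 0.0002 -0.0033 -0.0003] [  1.3 -10.2  -2.2] 0.178
0.11 False [ 0.0001 -0.0033 -0.0004] [ 1.2 -9.7 -2.7] 0.179
0.16 False [ 0.0001 -0.0034 -0.0005] [ 0.7 -9.3 -3.5] 0.18
0.22 False [ 0.     -0.0035 -0.0006] [  1.1 -10.   -2.5] 0.18
0.28 False [ 0.     -0.0035 -0.0006] [ -0.2 -10.1  -2.9] 0.178
0.33 False [-0.0001 -0.0035 -0.0006] [ -1.5 -10.5  -2.2] 0.181
26.225 58.76055657863617 [0.54372233 0.03756676 0.1974471 ]
```

View pics/c6.png

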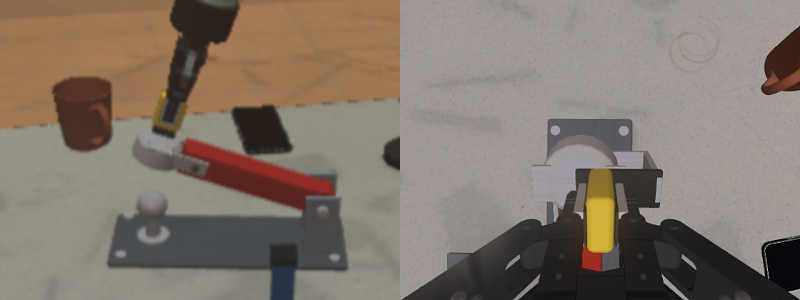

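The tongue is off the ball and held at about 0.33 rad, which puts the rim near 0.132 m. The prop still stands, and the mug and phone have not moved. I'm handing it in.

```bash
python3 -c "
from h import *
print(ticket.sign_off())"
```

```text
the job is handed in; nothing more can be done
None
```

The job is handed in: the prop is standing and let go, and the gripper holds the tongue steadily raised with the latch pulled and the coupler's underside at about 132 mm (computed from the arm's pose, needed 112 mm); the sign-off returned no verdict.

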